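# Set up the circuit board for the next class

## Task

Set up the demonstration board: slide the pocket case's loose cover all the way back onto its ledge, without lifting it off the case, lift out the battery block and put it in the battery outline on the board, and lift every circuit module out of the bin and set each upright in a module outline of its own, fully inside the lines. Only when the battery and all modules are in place, throw the board's switch lever fully over to on. Leave the coil and the steel core in the case, slide the cover fully shut again before you finish, and do not disturb the meter, mug and screwdriver.

Things in the scene. Friction and masses are not known exactly. Their poses are not given: they have to be found in the camera images.
- board: Flat black demonstration panel fixed to the table, 310 (own x) x 200 (own y) x 8 mm, with white painted outlines (bays) on top. Origin: centre of its underside; x points away from the robot, y to the left.
- battery_bay (a point): Centre of the battery outline on the panel's top surface: a white rectangle 90 mm along the panel's x by 70 mm along y inside its lines, in the corner of the row nearest the robot, on the right as the robot sees it (beside the switch). Axes parallel to the panel's.
- switch (a joint): Toggle lever of the panel's main switch, rad: about 0 = off (leans about 0.5 rad from upright towards the robot, panel -x), 1.0 = on (leans 0.5 rad away from the robot, panel +x). Stays where it is left; push its upper end along panel +x, a newton or two is enough.
- switch_tip (a point): Tip of the switch lever (a ball knob), about 70 mm from its pivot; the lever stands on a small block in the nearest row, left corner of the panel.
- case: Fixed wooden case, 272 x 242 mm, rim 55 mm high. Origin: underside, below the middle pocket; x away from robot. 3 pockets along y (centres -70, 0, 70 mm), in one space 110 (x) x 210 (y) mm, floor at z 5, dividers only 20 mm high. Robot's side: flat ledge at rim height, x -63 to -193. The cover slides along x between 7 mm high side fences (4 mm play) and end stops at x 67 and -193.
- cover: Loose aluminium cover plate on the case, 126 (x) x 222 (y) x 5 mm, 250 g, with a black grip bar across its middle: 14 mm thick in x, 70 mm long in y, top 33 mm above the plate's underside. Origin: centre of the underside. Closed it lies over the pockets at x = 0 in the case's frame (the far stop is at +4 mm); fully open it lies on the ledge at x = -130 mm (at the near stop).
- battery: Battery block, black holder with two steel cylindrical cells lying side by side, 74 (x) x 54 (y) x 26 mm, 220 g, with a black grip bar on top: 16 mm thick in x, 40 mm long in y, top 46 mm above the underside. Origin: centre of the underside. At the start in one of the case's pockets under the cover, its x along the case's x.
- coil: Copper-coloured spool, 52 mm diameter, 42 mm high, standing in another pocket. Origin: centre of the underside. Stays in the case.
- core: Dark steel U-shaped core, 62 x 22 mm, 42 mm high, two legs upward, in the remaining pocket. Origin: centre of the underside. Stays in the case.
- bin: Grey open parts bin fixed to the table, 200 (x) x 180 (y) mm, 45 mm high, walls and floor 5 mm thick, to the robot's left of the panel. Origin: centre of its underside.
- meter: Bystander: grey hand-held meter, 150 x 80 x 35 mm, lying beyond the case. Origin: centre of the underside.
- mug: Bystander: white mug, 80 mm wide, 90 mm high, beyond the bin. Origin: centre of the underside.
- driver: Bystander: screwdriver lying on the table beyond the panel, across the robot's view. Origin: on its length, underside.
- bay1 (a point): Centre of a module outline on the panel's top surface (middle row, left): a white rectangle 86 mm along the panel's x by 66 mm along y inside its lines. Axes parallel to the panel's. Bays are 100 mm apart.
- bay2 (a point): Centre of a module outline on the panel's top surface (middle row, right): a white rectangle 86 mm along the panel's x by 66 mm along y inside its lines. Axes parallel to the panel's. Bays are 100 mm apart.
- bay3 (a point): Centre of a module outline on the panel's top surface (far row, left): a white rectangle 86 mm along the panel's x by 66 mm along y inside its lines. Axes parallel to the panel's. Bays are 100 mm apart.
- bay4 (a point): Centre of a module outline on the panel's top surface (far row, right): a white rectangle 86 mm along the panel's x by 66 mm along y inside its lines. Axes parallel to the panel's. Bays are 100 mm apart.
- module1: Circuit module: clear box on a white base with a green circuit inside, 70 (x) x 50 (y) x 32 mm, 130 g, with a white grip bar on top: 16 mm thick in x, 44 mm long in y, top 58 mm above the underside. Origin: centre of the underside. All modules are alike; starts upright in the bin if present (None from the start if absent).
- module2: Circuit module: clear box on a white base with a green circuit inside, 70 (x) x 50 (y) x 32 mm, 130 g, with a white grip bar on top: 16 mm thick in x, 44 mm long in y, top 58 mm above the underside. Origin: centre of the underside. All modules are alike; starts upright in the bin if present (None from the start if absent).
- module3: Circuit module: clear box on a white base with a green circuit inside, 70 (x) x 50 (y) x 32 mm, 130 g, with a white grip bar on top: 16 mm thick in x, 44 mm long in y, top 58 mm above the underside. Origin: centre of the underside. All modules are alike; starts upright in the bin if present (None from the start if absent).
- module4: Circuit module: clear box on a white base with a green circuit inside, 70 (x) x 50 (y) x 32 mm, 130 g, with a white grip bar on top: 16 mm thick in x, 44 mm long in y, top 58 mm above the underside. Origin: centre of the underside. All modules are alike; starts upright in the bin if present (None from the start if absent).
Not all that is in view belongs to the job. Leave any brown look-alike of the module4 alone. What is shaped like the module3 but red is not meant.

How it is judged:
On the way, in this order (a step that is already met when the one before it is completed fails the run):
1. the cover is slid back onto its ledge (110 mm or more) (x of cover in the frame of case below -0.11 m), for 0.2 s.
2. the battery block and all modules present stand in their outlines (((distance between module1 and bay1 below 0.014 m and angle between the x axis of module1 and the x axis of bay1, either way round below 0.26 rad) or (distance between module1 and bay2 below 0.014 m and angle between the x axis of module1 and the x axis of bay2, either way round below 0.26 rad) or (distance between module1 and bay3 below 0.014 m and angle between the x axis of module1 and the x axis of bay3, either way round below 0.26 rad) or (distance between module1 and bay4 below 0.014 m and angle between the x axis of module1 and the x axis of bay4, either way round below 0.26 rad)) and angle between each of module1, module2, module3, module4, battery's own z axis and vertical below 0.1 rad and linear speed of each of module1, module2, module3, module4, battery below 0.03 m/s and ((distance between module2 and bay1 below 0.014 m and angle between the x axis of module2 and the x axis of bay1, either way round below 0.26 rad) or (distance between module2 and bay2 below 0.014 m and angle between the x axis of module2 and the x axis of bay2, either way round below 0.26 rad) or (distance between module2 and bay3 below 0.014 m and angle between the x axis of module2 and the x axis of bay3, either way round below 0.26 rad) or (distance between module2 and bay4 below 0.014 m and angle between the x axis of module2 and the x axis of bay4, either way round below 0.26 rad)) and ((distance between module3 and bay1 below 0.014 m and angle between the x axis of module3 and the x axis of bay1, either way round below 0.26 rad) or (distance between module3 and bay2 below 0.014 m and angle between the x axis of module3 and the x axis of bay2, either way round below 0.26 rad) or (distance between module3 and bay3 below 0.014 m and angle between the x axis of module3 and the x axis of bay3, either way round below 0.26 rad) or (distance between module3 and bay4 below 0.014 m and angle between the x axis of module3 and the x axis of bay4, either way round below 0.26 rad)) and ((distance between module4 and bay1 below 0.014 m and angle between the x axis of module4 and the x axis of bay1, either way round below 0.26 rad) or (distance between module4 and bay2 below 0.014 m and angle between the x axis of module4 and the x axis of bay2, either way round below 0.26 rad) or (distance between module4 and bay3 below 0.014 m and angle between the x axis of module4 and the x axis of bay3, either way round below 0.26 rad) or (distance between module4 and bay4 below 0.014 m and angle between the x axis of module4 and the x axis of bay4, either way round below 0.26 rad)) and (distance between battery and battery_bay below 0.014 m and angle between the x axis of battery and the x axis of battery_bay, either way round below 0.26 rad) and value of joint switch below 0.4 rad), for 0.3 s.
3. the switch lever is thrown to on (value of joint switch above 0.85 rad), for 0.2 s.
At the end, for the whole second after the job is handed in: Battery block and each module present upright, at rest in an outline of its own (within 14 mm of its centre, 0.26 rad of square either way round); switch beyond 0.85 rad; cover flat on the case within 12 mm of shut; coil and core on the case's floor (((distance between module1 and bay1 below 0.014 m and angle between the x axis of module1 and the x axis of bay1, either way round below 0.26 rad) or (distance between module1 and bay2 below 0.014 m and angle between the x axis of module1 and the x axis of bay2, either way round below 0.26 rad) or (distance between module1 and bay3 below 0.014 m and angle between the x axis of module1 and the x axis of bay3, either way round below 0.26 rad) or (distance between module1 and bay4 below 0.014 m and angle between the x axis of module1 and the x axis of bay4, either way round below 0.26 rad)) and angle between each of module1, module2, module3, module4, battery's own z axis and vertical below 0.1 rad and linear speed of each of module1, module2, module3, module4, battery below 0.03 m/s and ((distance between module2 and bay1 below 0.014 m and angle between the x axis of module2 and the x axis of bay1, either way round below 0.26 rad) or (distance between module2 and bay2 below 0.014 m and angle between the x axis of module2 and the x axis of bay2, either way round below 0.26 rad) or (distance between module2 and bay3 below 0.014 m and angle between the x axis of module2 and the x axis of bay3, either way round below 0.26 rad) or (distance between module2 and bay4 below 0.014 m and angle between the x axis of module2 and the x axis of bay4, either way round below 0.26 rad)) and ((distance between module3 and bay1 below 0.014 m and angle between the x axis of module3 and the x axis of bay1, either way round below 0.26 rad) or (distance between module3 and bay2 below 0.014 m and angle between the x axis of module3 and the x axis of bay2, either way round below 0.26 rad) or (distance between module3 and bay3 below 0.014 m and angle between the x axis of module3 and the x axis of bay3, either way round below 0.26 rad) or (distance between module3 and bay4 below 0.014 m and angle between the x axis of module3 and the x axis of bay4, either way round below 0.26 rad)) and ((distance between module4 and bay1 below 0.014 m and angle between the x axis of module4 and the x axis of bay1, either way round below 0.26 rad) or (distance between module4 and bay2 below 0.014 m and angle between the x axis of module4 and the x axis of bay2, either way round below 0.26 rad) or (distance between module4 and bay3 below 0.014 m and angle between the x axis of module4 and the x axis of bay3, either way round below 0.26 rad) or (distance between module4 and bay4 below 0.014 m and angle between the x axis of module4 and the x axis of bay4, either way round below 0.26 rad)) and (distance between battery and battery_bay below 0.014 m and angle between the x axis of battery and the x axis of battery_bay, either way round below 0.26 rad) and value of joint switch above 0.85 rad and x of cover in the frame of case between -0.012 and 0.012 m and z of cover in the frame of case between 0.05 and 0.06 m and z of each of coil, core in the frame of case below 0.02 m and x of coil in the frame of case between -0.06 and 0.06 m and y of coil in the frame of case between -0.11 and 0.11 m and x of core in the frame of case between -0.06 and 0.06 m and y of core in the frame of case between -0.11 and 0.11 m); the robot touches nothing.
It fails at once if the cover is lifted off the case (more than 30 mm above its seat) (z of cover in the frame of case above 0.085 m).
It fails at once if the meter is disturbed (moved over 30 mm) (distance of meter from where it was at the start of the episode above 0.03 m).
It fails at once if the mug is disturbed (moved over 30 mm) (distance of mug from where it was at the start of the episode above 0.03 m).
It fails at once if the driver is disturbed (moved over 30 mm) (distance of driver from where it was at the start of the episode above 0.03 m).
Of module1, module2, module3, module4 only 3 to 4 are there at a start; the rules pass over those that are not, and their reading is None.
At some moment in a run one of module1, module2, module3, module4, battery may be knocked a few centimetres aside while the robot is not near it.
It also fails if it takes over 210 s, if anything falls off the work surface, if the arm or the gripper's body presses on something with over 40 N, if the wrist force passes 120 N, or if a joint passes its speed limit or range.

## Robot

A 6-joint arm with a two-finger parallel gripper is mounted at the origin on the work surface. World frame = base frame: x ahead of the robot, y to its left, z up, the work surface at z = 0. Lengths are in m, angles in rad, forces in N, time in s.
With the tool pointing down it reaches from about 0.275 to 0.725 m from the base axis. Payload 5.6 kg.
Tool frame: the origin (TCP) lies between the finger pads; the fingertips stand 11 mm ahead of it and the grasp point (between the pads) lies 8 mm behind it; z points along the fingers, y is the direction in which the jaws open and shut (so a half turn about z gives the same grasp; the last joint's range is limited). The gripper opens to 85 mm and grips with 20 to 120 N. Pads are 22 mm wide; open, the fingers measure 114 mm over their backs; the gripper's body (76 mm by 85 mm) begins 54 mm behind the grasp point. The pads swing forward as they close: fully open they stand 13 mm farther back than shut.
Start: joints at [1.558, 0.255, 0.108, 0, -1.424, -0.285], TCP at [0.161, 0.526, 0.242] pointing down, gripper open.
Joint ranges: [-2.95, 2.95], [-1.21, 1.97], [-1.09, 1.5], [-2.87, 1.71], [-2.94, -0.07], [-3.05, 3.05]. Speed limits (rad/s): [2.57, 2.57, 3.14, 3.14, 3.14, 3.14].

## Interface

Orientations are given as a 3x3 rotation matrix whose columns are the frame's x, y, z axes.
In Python, from rig import robot gives the robot as it stands. Calls block until the motion is done:
- robot.goto(position, orientation): joint-space move of the TCP to a pose.
- robot.move_straight(position, rotation=None, feed=0.15, guard=None): straight line of the TCP; rotation=None keeps the orientation; feed is the mean speed in m/s. With guard (N) it stops when the force on the tool has changed by that much, and returns True; else False.
- robot.set_joints(angles): joint-space move.
- robot.grip(opening, f_grip=None): finger opening in m; f_grip is the grip in N (None keeps the last); returns when the fingers have stopped.
- robot.wait(seconds).
- robot.ik(position, orientation): joint angles nearest the present ones, or None.
- robot.get_obs(): the state.
- robot.read_camera(name): name is "side" or "top" or "wrist"; returns a dict with "pixels" (480x640x3 uint8, red, green, blue), "range_z" (480x640 float32, m along the optical axis (not along the pixel's ray), 0 where there is no reading), "K" (3x3 intrinsics, pixels), "k1" (the pictures are not rectified: a ray, as slopes to the right and down, at radius r is drawn at 1 + k1 r^2 times it, then the intrinsics apply), "position" and "attitude" of the camera in the world. Camera axes: x right, y up, looking along -z (the intrinsics and any distortion apply to the point x, -y, -z); pixel columns grow to the right and rows downward; lengths in m; the calibration is good to about 2 mm. A picture is of the moment at which its call begins.
A pose or a line that the arm cannot do raises robot.Unreachable and nothing moves.
- robot.sign_off(): hands the job in, once; it reports no verdict.
The state is a dict: "time": time; "joint_positions": joint angles; "joint_vel": joint speeds; "joint_torque": joint torques, N m; "tool_pos": TCP position; "orientation": TCP orientation; "wrist_force": force on the tool from outside, world axes, zero at the start; "torque": the same for the moment, N m; "width": finger opening in m.
Only numpy, scipy, OpenCV 4.12 (cv2) and the standard library are available. Lean on these libraries where they do the work, as an engineer would, in place of code of your own. Each camera call takes 0.05 s, during which the arm holds its last target.

## Working session

There is one attempt and no reset: what is moved stays moved. The work goes in short steps, each a Python script; the robot and the scene stay as the last script left them, time stands still between calls to the robot, and variables do not carry over. Pictures are saved under pics/ and viewed, and the job is handed in when it is done.

```bash
ls; mkdir -p pics
python3 - <<'E'
from rig import robot
import cv2,numpy as np
o=robot.get_obs();print({k:np.round(v,3) for k,v in o.items()})
for n in ["top","side","wrist"]:
    c=robot.read_camera(n);cv2.imwrite(f"pics/{n}0.png",c["pixels"][:,:,::-1])
    np.savez(f"{n}0.npz",**c)
    print(n,c["K"].tolist(),c["k1"],c["position"],np.round(c["attitude"],3).tolist(),c["range_z"].min(),c["range_z"].max())
E
```

```text
pics
{'time': np.float64(0.0), 'joint_positions': array([ 1.558,  0.256,  0.107, -0.   , -1.424, -0.285]), 'joint_vel': array([ 0.   , -0.001,  0.001,  0.   , -0.   , -0.001]), 'joint_torque': array([-1.0000e-03, -3.8663e+01,  2.3794e+01,  5.3650e+00, -6.0000e-03,
       -0.0000e+00]), 'tool_pos': array([0.161, 0.525, 0.241]), 'orientation': array([[ 0.956, -0.293, -0.   ],
       [-0.293, -0.956, -0.002],
       [ 0.   ,  0.002, -1.   ]]), 'wrist_force': array([ 0.104, -0.141, -0.3  ]), 'torque': array([ 0.005, -0.043, -0.018]), 'width': np.float64(0.086)}
top [[575.8677328916227, 0.0, 313.6343589608754], [0.0, 575.8677328916227, 240.42864488835914], [0.0, 0.0, 1.0]] -0.1049859895260345 [0.25259926 0.04099982 1.67537398] [[-0.009, 0.981, -0.194], [-1.0, -0.007, 0.013], [0.011, 0.194, 0.981]] 0.0 2.750753
side [[554.6285339272841, 0.0, 327.9513753305453], [0.0, 554.6285339272841, 243.98302561637735], [0.0, 0.0, 1.0]] -0.148937872301491 [ 0.30054839 -0.7293331   1.05329809] [[0.947, 0.255, -0.197], [-0.322, 0.724, -0.61], [-0.013, 0.641, 0.767]] 0.0 3.6061304
wrist [[412.6781424923919, 0.0, 324.3960006660782], [0.0, 412.6781424923919, 248.25001015170452], [0.0, 0.0, 1.0]] -0.05327993243175012 [0.23382578 0.50273627 0.37309164] [[-0.294, 0.912, 0.286], [-0.956, -0.281, -0.085], [0.003, -0.299, 0.954]] 0.0 1.3464779
```

View pics/top0.png

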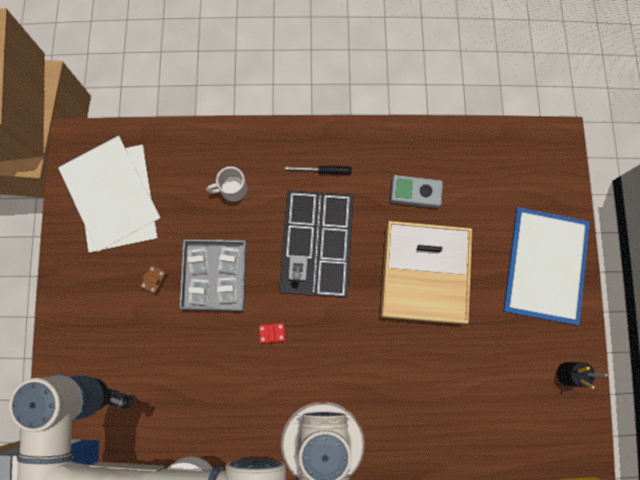

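View pics/side0.png

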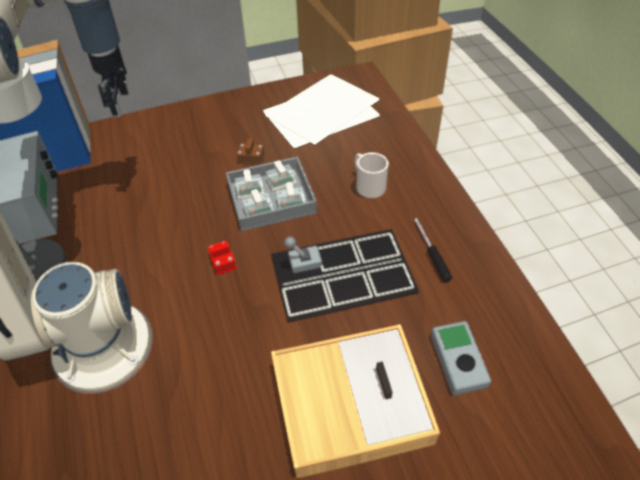

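View pics/wrist0.png

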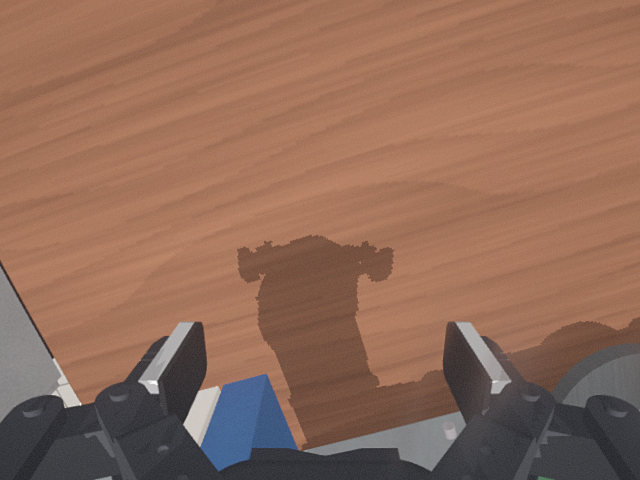

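The top picture shows the case at about (427,272) with its cover closed, the board at (317,243), and the bin at (213,275) holding four modules. The brown look-alike at (152,280) and the red one at (272,333) are both outside the bin. Next I'll write helpers and take coarse measurements.

```bash
cat > h.py <<'E'
import numpy as np, cv2
def rays(c,px):
    px=np.asarray(px,float).reshape(-1,1,2)
    u=cv2.undistortPoints(px,c["K"],np.array([float(c["k1"]),0,0,0])).reshape(-1,2)
    d=np.stack([u[:,0],-u[:,1],-np.ones(len(u))],1)
    return d@np.asarray(c["attitude"]).T
def onplane(c,px,z):
    d=rays(c,px);p=np.asarray(c["position"]);t=(z-p[2])/d[:,2]
    return p+d*t[:,None]
def cloud(c):
    h,w=c["range_z"].shape
    uu,vv=np.meshgrid(np.arange(w),np.arange(h))
    d=rays(c,np.stack([uu,vv],-1).reshape(-1,2))
    P=(np.asarray(c["position"])+d*c["range_z"].reshape(-1,1)).reshape(h,w,3)
    P[c["range_z"]<=0]=np.nan
    return P
def project(c,P):
    P=np.atleast_2d(P);q=(P-np.asarray(c["position"]))@np.asarray(c["attitude"])
    q=q*np.array([1,-1,-1])
    return cv2.projectPoints(q,np.zeros(3),np.zeros(3),c["K"],np.array([float(c["k1"]),0,0,0]))[0].reshape(-1,2)
def down(yaw):
    """tool z down, tool y (jaw axis) at angle yaw in world xy"""
    y=np.array([np.cos(yaw),np.sin(yaw),0]);z=np.array([0,0,-1.])
    return np.stack([np.cross(y,z),y,z],1)
def snap(robot,name,fn):
    c=robot.read_camera(name)
    cv2.imwrite(f"pics/{fn}.png",c["pixels"][:,:,::-1]);np.savez(f"{fn}.npz",**c)
    return c
def load(fn): return dict(np.load(fn+".npz"))
def rect(P):
    """min area rect on xy: centre, long side, short side, angle of long side (rad, mod pi)"""
    P=np.asarray(P,float)[:,:2]
    (cx,cy),(w,h),a=cv2.minAreaRect((P*1000).astype(np.float32))
    a=np.radians(a)
    if h>w: w,h,a=h,w,a+np.pi/2
    a=(a+np.pi/2)%np.pi-np.pi/2
    return np.array([cx,cy])/1000,w/1000,h/1000,a
E
python3 - <<'E'
from h import *
c=load("top0");P=cloud(c);im=c["pixels"];hsv=cv2.cvtColor(im,cv2.COLOR_RGB2HSV)
def rep(n,box,zlo,zhi,extra=None):
    u0,v0,u1,v1=box;Q=P[v0:v1,u0:u1];m=(Q[...,2]>zlo)&(Q[...,2]<zhi)
    if extra is not None: m&=extra[v0:v1,u0:u1]
    m=cv2.morphologyEx(m.astype(np.uint8),cv2.MORPH_OPEN,np.ones((2,2)))>0
    q=Q[m];print(n,len(q),rect(q),np.round(np.nanmedian(q[:,2]),4))
# table height
print("table",np.nanmedian(P[350:400,420:540,2]))
rep("case",(370,210,485,335),0.035,0.075)
rep("coverbar",(400,235,460,260),0.075,0.1)
rep("bin",(170,230,255,320),0.03,0.055)
rep("board",(270,185,365,300),0.004,0.012,hsv[...,2]<70)
rep("lever",(280,250,315,300),0.03,0.12)
cv2.imwrite("pics/crop.png",cv2.resize(im[180:340,170:480,::-1],None,fx=2.5,fy=2.5,interpolation=cv2.INTER_CUBIC))
for b in [(180,240,245,310)]:
    u0,v0,u1,v1=b;z=P[v0:v1,u0:u1,2];m=(z>0.05).astype(np.uint8)
    n,l,s,ce=cv2.connectedComponentsWithStats(m)
    for i in range(1,n):
        if s[i,4]>6:
            q=P[v0:v1,u0:u1][l==i];print("bar",s[i,4],rect(q),q[:,2].max())
E
```

```text
table -0.000551003552534679
case 7956 (array([ 0.33323849, -0.43584766]), 0.003085193634033203, 0.0, np.float64(-1.5707963267948966)) 0.0572
coverbar 136 (array([ 0.54132361, -0.31316302]), 0.0748987579345703, 0.017163965225219728, np.float64(-1.5406410624886853)) 0.0856
bin 1779 (array([0.48221857, 0.31094672]), 0.20833950805664062, 0.17826863098144533, np.float64(-0.038669764818223484)) 0.0359
board 1161 (array([0.56764099, 0.00230449]), 0.3601263427734375, 0.1533133087158203, np.float64(-0.6523901780209123)) 0.0075
lever 292 (array([0.49347635, 0.06489166]), 0.07499675750732422, 0.04774317169189453, np.float64(-0.0734481186516227)) 0.0377
bar 100 (array([0.52038318, 0.35653482]), 0.04481555938720703, 0.017928482055664063, np.float64(-1.4332749075490567)) 0.07025687535145364
bar 96 (array([0.52257562, 0.26859018]), 0.04427386856079102, 0.01740473747253418, np.float64(1.4796682806145651)) 0.07060029453286032
bar 96 (array([0.43065775, 0.35126923]), 0.04461894607543945, 0.016189296722412108, np.float64(1.4914232073500662)) 0.0739688823658049
bar 95 (array([0.43568649, 0.2725228 ]), 0.04308410263061523, 0.01632354164123535, np.float64(-1.5149207603457828)) 0.0720348221549112
```

View pics/crop.png

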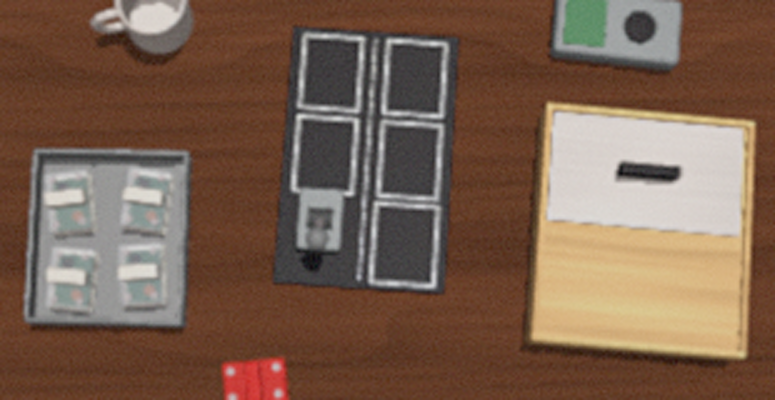

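```bash
python3 - <<'E'
s=open('h.py').read().replace("(P*1000).astype(np.float32))","cv2.convexHull((P[np.isfinite(P).all(1)]*1000).astype(np.float32)))")
open('h.py','w').write(s)
E
python3 - <<'E'
from h import *
c=load("top0");P=cloud(c);im=c["pixels"];hsv=cv2.cvtColor(im,cv2.COLOR_RGB2HSV)
def rep(n,box,zlo,zhi,extra=None):
    u0,v0,u1,v1=box;Q=P[v0:v1,u0:u1];m=(Q[...,2]>zlo)&(Q[...,2]<zhi)
    if extra is not None: m&=extra[v0:v1,u0:u1]
    m=cv2.morphologyEx(m.astype(np.uint8),cv2.MORPH_OPEN,np.ones((3,3)))>0
    q=Q[m];print(n,len(q),rect(q),np.round(np.nanmedian(q[:,2]),4))
rep("case",(370,210,485,335),0.045,0.075)
rep("cover",(370,210,485,335),0.045,0.075,(hsv[...,1]<40)&(hsv[...,2]>150))
rep("board",(270,185,365,300),0.003,0.013)
E
```

```text
case 7867 (array([ 0.48022928, -0.30443689]), 0.27483160400390627, 0.24536477661132813, np.float64(-0.09718367502500769)) 0.0574
cover 3095 (array([ 0.54533582, -0.30837238]), 0.22279568481445314, 0.12982472229003905, np.float64(1.4767357407802244)) 0.0598
board 2797 (array([0.57653961, 0.01156679]), 0.3112575378417969, 0.19853106689453126, np.float64(-0.06977974740809234)) 0.0078
```

Run:
```python
from rig import robot
from h import *
for y in (-0.095,-0.095+np.pi):
    for p in ([0.50,-0.31,0.28],[0.543,-0.312,0.076],[0.41,-0.30,0.076]):
        q=robot.ik(p,down(y));print(y,None if q is None else np.round(q,2))
t=robot.get_obs()["time"]
y=-0.095
robot.goto([0.50,-0.31,0.28],down(-0.095))
print(robot.get_obs()["time"]-t)
snap(robot,"wrist","w1")
```

```text
-0.095 [-0.29  0.33  0.3   0.   -1.55 -2.95]
-0.095 [-0.27  0.5   0.03  0.   -1.11 -2.96]
-0.095 [-0.32  0.29 -0.29  0.   -0.99 -2.91]
3.046592653589793 [-0.29  0.33  0.3   0.   -1.55  0.19]
3.046592653589793 [-0.27  0.5   0.03  0.   -1.11  0.18]
3.046592653589793 [-0.32  0.29 -0.29  0.   -0.99  0.23]
3.1583
```

View pics/w1.png

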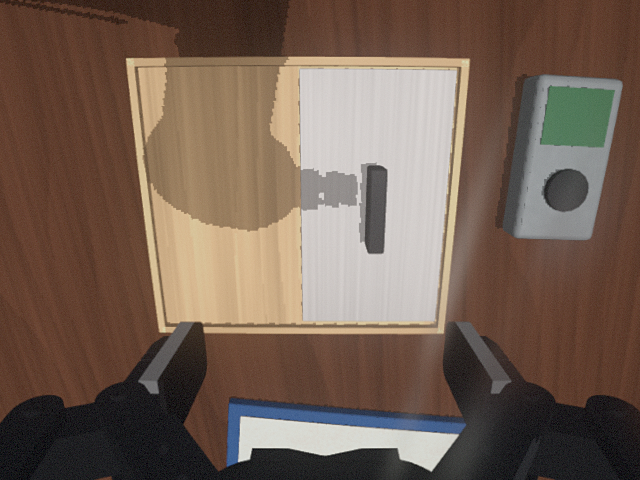

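The wrist view shows the closed cover from (300,68) to (450,323), with its grip bar at (375,209). The ledge is to the left of it. Now to measure both.

Run:
```python
from h import *
c=load("w1");P=cloud(c);im=c["pixels"];hsv=cv2.cvtColor(im,cv2.COLOR_RGB2HSV)
def comp(m):
    n,l,s,ce=cv2.connectedComponentsWithStats(m.astype(np.uint8));i=1+np.argmax(s[1:,4]);return l==i
roi=np.zeros(im.shape[:2],bool);roi[50:340,120:480]=1
m=comp(roi&(hsv[...,1]<45)&(hsv[...,2]>90)&(abs(P[...,2]-0.06)<0.02));v,u=np.nonzero(m)
print("cover px",m.sum(),rect(onplane(c,np.c_[u,v],0.060)),"depth z",np.nanmedian(P[m][:,2]),rect(P[m]))
m=comp(roi&(P[...,2]>0.078));v,u=np.nonzero(m)
print("bar",m.sum(),rect(onplane(c,np.c_[u,v],0.088)),np.nanmedian(P[m][:,2]),rect(P[m]))
m=comp(roi&(P[...,2]>0.045));v,u=np.nonzero(m)
print("case",rect(onplane(c,np.c_[u,v],0.060)),rect(P[m]))
```

```text
cover px 34804 (array([ 0.54219519, -0.30937891]), 0.2219741973876953, 0.12593905639648437, np.float64(1.4734639142230077)) depth z 0.06008079396559052 (array([ 0.54289539, -0.31044226]), 0.22500527954101562, 0.12792673492431642, np.float64(1.4714124812353195))
bar 1568 (array([ 0.5416922 , -0.30859509]), 0.06949983215332031, 0.014879490852355957, np.float64(1.4721111615473017)) 0.08790004196821433 (array([ 0.54236151, -0.30898895]), 0.06948358917236327, 0.014280768394470214, np.float64(1.4691246927008867))
case (array([ 0.4770535, -0.3090705]), 0.27498516845703125, 0.2514634094238281, np.float64(-0.09791644379894304)) (array([ 0.47783536, -0.30498779]), 0.27369525146484375, 0.24310302734375, np.float64(-0.0974412027024183))
```

Run:
```python
from rig import robot
from h import *
a=-0.098;R=down(a+np.pi);e=np.array([np.cos(a),np.sin(a),0])
b=np.array([0.542,-0.309,0])
robot.grip(0.045,40)
robot.goto(b+[0,0,0.14],R)
print(robot.move_straight(b+[0,0,0.077],feed=0.1,guard=15))
robot.grip(0.0,30); print(robot.get_obs()["width"],robot.get_obs()["wrist_force"])
g=robot.move_straight(b-0.129*e+[0,0,0.077],feed=0.1,guard=25)
o=robot.get_obs();print(g,o["tool_pos"],o["wrist_force"],o["width"],o["time"])
robot.grip(0.045);robot.move_straight(o["tool_pos"]*[1,1,0]+[0,0,0.13],feed=0.2)
p=b-0.02*e;R=down(a+np.pi)
robot.goto([p[0],p[1]+0.02,0.28],R);print(robot.get_obs()["time"])
snap(robot,"wrist","w2");snap(robot,"top","t2")
```

```text
False
0.01349618656293803 [1.24557375 0.90010065 3.45172853]
False [ 0.41386547 -0.29670337  0.07782558] [2.45967804 0.6545705  7.67281574] 0.013288333654524595 9.0667
10.6583
```

View pics/w2.png

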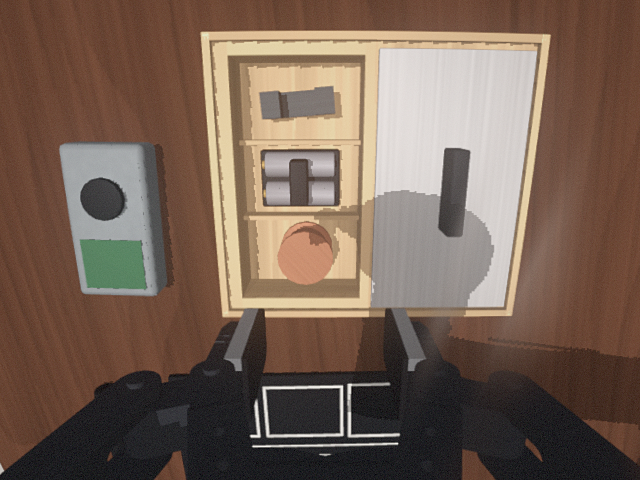

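View pics/t2.png

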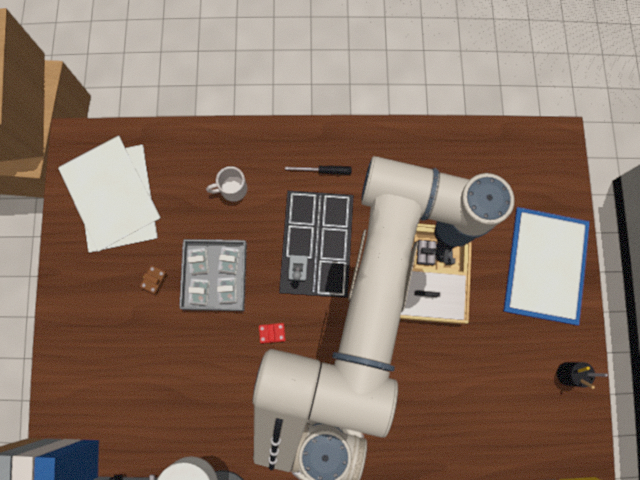

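The cover is open. The battery sits in the middle pocket with its bar at about (299,181), the core is above it at (297,102), and the coil is below at (305,252). Next I'll measure the battery bar, and the battery bay from the first top view and this wrist view.

Run:
```python
from h import *
c=load("w2");P=cloud(c);im=c["pixels"];hsv=cv2.cvtColor(im,cv2.COLOR_RGB2HSV)
def comp(m):
    n,l,s,ce=cv2.connectedComponentsWithStats(m.astype(np.uint8));i=1+np.argmax(s[1:,4]);return l==i
roi=np.zeros(im.shape[:2],bool);roi[145:212,250:350]=1
m=comp(roi&(P[...,2]>0.043));v,u=np.nonzero(m)
print("bar",m.sum(),rect(onplane(c,np.c_[u,v],0.051)),np.nanmedian(P[m][:,2]),rect(P[m]))
m=comp(roi&(P[...,2]>0.018)&(P[...,2]<0.06));v,u=np.nonzero(m);print("body",rect(P[m]))
roi[:]=0;roi[20:330,370:560]=1
m=comp(roi&(hsv[...,1]<45)&(hsv[...,2]>60)&(abs(P[...,2]-0.06)<0.012));v,u=np.nonzero(m)
r=rect(onplane(c,np.c_[u,v],0.060));print("cover",r)
a=-0.098;e=np.array([np.cos(a),np.sin(a)]);print((r[0]-np.array([0.5402,-0.3112]))@e)
# board inner bays from top0
c=load("top0");im=c["pixels"]
g=cv2.cvtColor(im,cv2.COLOR_RGB2GRAY)
u0,v0,u1,v1=270,185,365,300
w=cv2.resize(g[v0:v1,u0:u1],None,fx=6,fy=6,interpolation=cv2.INTER_CUBIC)
_,t=cv2.threshold(w,110,255,cv2.THRESH_BINARY)
cs,hh=cv2.findContours(t,cv2.RETR_CCOMP,cv2.CHAIN_APPROX_NONE)
for k,q in enumerate(cs):
    if hh[0,k,3]>=0 and cv2.contourArea(q)>2500:
        px=(q.reshape(-1,2)+0.5)/6-0.5+[u0,v0]
        print("bay",rect(onplane(c,px,0.008)))
q=P=cloud(c)
```

```text
bar 841 (array([ 0.54093427, -0.3130242 ]), 0.03926367950439453, 0.015609270095825195, np.float64(1.4605005781428835)) 0.05080950842527587 (array([ 0.54106647, -0.3127822 ]), 0.03934867477416992, 0.015835859298706054, np.float64(1.46118873896856))
body (array([ 0.54090979, -0.31262582]), 0.07376378631591797, 0.053889724731445314, np.float64(-0.09389946476872257))
cover (array([ 0.41348352, -0.29677679]), 0.22172352600097656, 0.12628763580322266, np.float64(1.472686936974977))
-0.12751968652941073
bay (array([ 0.47209753, -0.03164052]), 0.08713402557373047, 0.06688570404052735, np.float64(-0.07718333523851317))
bay (array([ 0.57187085, -0.03917108]), 0.08309898376464844, 0.06309781265258789, np.float64(-0.08127328488260233))
bay (array([0.50200903, 0.06755082]), 0.030708358764648436, 0.027317276000976564, np.float64(1.5299394409314457))
bay (array([0.57916772, 0.06058335]), 0.083942138671875, 0.06316648483276367, np.float64(-0.07166406703737849))
bay (array([ 0.67189227, -0.04668444]), 0.08377333068847656, 0.06331750106811523, np.float64(-0.07831025185377971))
bay (array([0.6795307 , 0.05297046]), 0.0838681411743164, 0.06316067886352539, np.float64(-0.0724769969601251))
```

```bash
cat >> h.py <<'E'
def pick(robot,p,a,z,up=0.17,open_=0.045,f=40):
    """grasp bar at xy p, object x axis angle a, TCP height z, then lift"""
    R=down(a+np.pi);p=np.array([p[0],p[1],0.])
    robot.grip(open_,f)
    robot.goto(p+[0,0,up],R)
    hit=robot.move_straight(p+[0,0,z],feed=0.15,guard=15)
    robot.grip(0.0,f);w=robot.get_obs()["width"]
    zz=robot.get_obs()["tool_pos"][2]
    robot.move_straight(p+[0,0,up],feed=0.2)
    o=robot.get_obs();print("pick hit",hit,"w",round(float(w),4),"w lifted",round(float(o["width"]),4),"z",round(float(zz),4),"F",np.round(o["wrist_force"],1),"t",o["time"])
def place(robot,p,a,z,up=0.17,open_=0.045):
    R=down(a+np.pi);p=np.array([p[0],p[1],0.])
    robot.goto(p+[0,0,up],R)
    robot.move_straight(p+[0,0,z+0.02],feed=0.2)
    hit=robot.move_straight(p+[0,0,z],feed=0.06,guard=8)
    o=robot.get_obs();robot.grip(open_)
    robot.move_straight(p+[0,0,up],feed=0.2)
    print("place hit",hit,"at",np.round(o["tool_pos"],4),"t",robot.get_obs()["time"])
E
python3 - <<'E'
from rig import robot
from h import *
pick(robot,[0.541,-0.313],-0.102,0.047)
place(robot,[0.472,-0.032],-0.076,0.049)
E
```

```text
pick hit False w 0.0152 w lifted 0.0149 z 0.0482 F [ 0.1  0.5 -3.5] t 13.6083
place hit True at [ 0.4729 -0.0318  0.0507] t 16.8917
```

Run:
```python
from rig import robot
from h import *
robot.goto([0.54,0.07,0.33],down(-0.076+np.pi));snap(robot,"wrist","w3")
robot.goto([0.48,0.37,0.28],down(-0.05+np.pi));snap(robot,"wrist","w4");snap(robot,"top","t4")
print(robot.get_obs()["time"])
```

```text
19.05
```

View pics/w3.png

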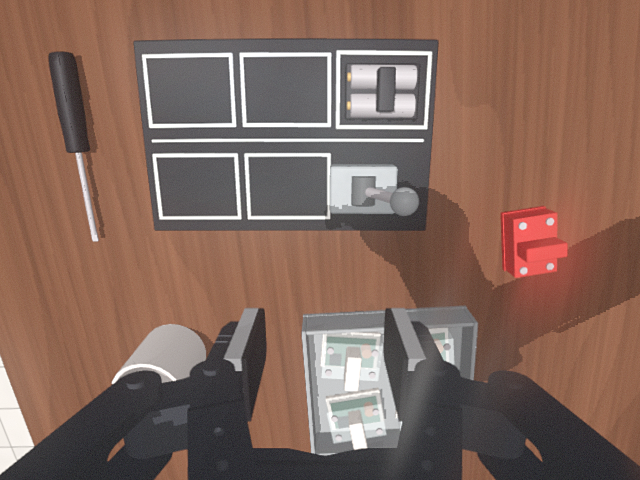

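View pics/w4.png

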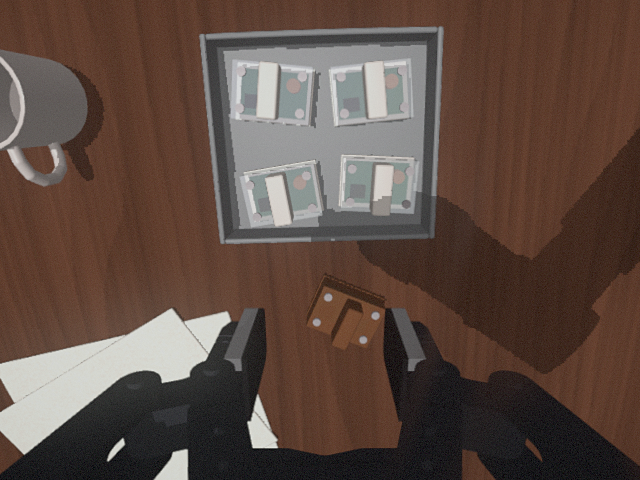

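The battery is inside its outline: its bar is at (387,89) in the w3 picture and the outline spans (336–433, 51–129). In w4 the four module bars are at about (268,90), (375,89), (278,200) and (383,190). Next I'll measure the bars and refine the bays.

```bash
cat >> h.py <<'E'
def comps(m,mn):
    n,l,s,ce=cv2.connectedComponentsWithStats(m.astype(np.uint8))
    return [l==i for i in range(1,n) if s[i,4]>=mn]
def bays(c,box):
    u0,v0,u1,v1=box
    g=cv2.cvtColor(c["pixels"],cv2.COLOR_RGB2GRAY)
    w=cv2.resize(g[v0:v1,u0:u1],None,fx=3,fy=3,interpolation=cv2.INTER_CUBIC)
    _,t=cv2.threshold(w,140,255,cv2.THRESH_BINARY)
    cs,hh=cv2.findContours(t,cv2.RETR_CCOMP,cv2.CHAIN_APPROX_NONE)
    out=[]
    for k,q in enumerate(cs):
        if hh[0,k,3]>=0 and cv2.contourArea(q)>10000:
            r=rect(onplane(c,(q.reshape(-1,2)+0.5)/3-0.5+[u0,v0],0.008))
            out.append(r)
    return out
def bars(c,box,zlo,ztop,mn=150):
    P=cloud(c);roi=np.zeros(P.shape[:2],bool);roi[box[1]:box[3],box[0]:box[2]]=1
    out=[]
    for m in comps(roi&(P[...,2]>zlo)&(P[...,2]<ztop+0.012),mn):
        v,u=np.nonzero(m);r=rect(onplane(c,np.c_[u,v],ztop))
        out.append((r,rect(P[m]),np.nanmedian(P[m][:,2])))
    return out
def fmt(r): return f"({r[0][0]:.4f},{r[0][1]:.4f}) {r[1]:.4f}x{r[2]:.4f} a={r[3]:.3f}"
E
python3 - <<'E'
from h import *
c=load("w3")
for r in bays(c,(125,30,445,235)): print("bay",fmt(r))
for r in bars(c,(340,55,430,125),0.044,0.054): print("batbar",fmt(r[0]),fmt(r[1]),r[2])
for r in bars(c,(330,160,425,220),0.03,0.09): print("lever",fmt(r[0]),fmt(r[1]),r[2])
P=cloud(c);q=P[180:220,380:425];print("lever top",np.nanmax(q[...,2]),np.nanmedian(q[np.nan_to_num(q[...,2])>0.06],axis=0))
c=load("w4")
for r in bars(c,(225,50,420,232),0.052,0.063): print("mod",fmt(r[0]),fmt(r[1]),r[2])
E
```

```text
bay (0.5769,0.0595) 0.0856x0.0652 a=-0.079
bay (0.6769,0.0516) 0.0851x0.0651 a=-0.078
bay (0.6692,-0.0482) 0.0853x0.0653 a=-0.076
bay (0.5695,-0.0404) 0.0849x0.0650 a=-0.075
bay (0.4696,-0.0327) 0.0892x0.0690 a=-0.077
batbar (0.4735,-0.0306) 0.0389x0.0171 a=1.487 (0.4727,-0.0306) 0.0391x0.0166 a=1.492 0.05381773966702863
lever (0.4918,0.0574) 0.0803x0.0444 a=-0.075 (0.4929,0.0659) 0.0775x0.0497 a=-0.076 0.03347913652457821
lever top 0.10649767917030112 [0.46935587 0.0659691  0.10078237]
mod (0.5209,0.2669) 0.0441x0.0171 a=1.424 (0.5217,0.2667) 0.0442x0.0166 a=1.429 0.06280732558619156
mod (0.4348,0.2711) 0.0442x0.0169 a=-1.493 (0.4343,0.2709) 0.0444x0.0163 a=-1.503 0.0628593130225539
mod (0.4304,0.3513) 0.0447x0.0170 a=1.475 (0.4297,0.3520) 0.0442x0.0163 a=1.481 0.06268679342219269
mod (0.5188,0.3558) 0.0448x0.0171 a=-1.460 (0.5195,0.3567) 0.0445x0.0164 a=-1.452 0.06273794197604385
```

Run:
```python
from rig import robot
from h import *
mods=[((0.5213,0.2668),-0.144),((0.5191,0.3563),0.115)]
by=[(0.6765,0.051),(0.669,-0.0485)]
for (p,a),b in zip(mods,by):
    pick(robot,p,a,0.052,up=0.19,open_=0.042)
    if robot.get_obs()["width"]<0.012: print("MISSED");break
    place(robot,b,-0.077,0.0545,up=0.19,open_=0.042)
robot.goto([0.48,0.37,0.28],down(-0.05+np.pi));snap(robot,"wrist","w5");c=snap(robot,"top","t5")
for r in bars(load("w5"),(225,50,420,232),0.052,0.063): print("mod",fmt(r[0]),fmt(r[1]),r[2])
```

```text
pick hit False w 0.0152 w lifted 0.0152 z 0.053 F [-0.3 -0.3 -2.3] t 22.15
place hit True at [0.6771 0.0513 0.0558] t 25.475
pick hit False w 0.0155 w lifted 0.0152 z 0.0533 F [ 0.5  0.2 -2.3] t 29.2417
place hit True at [ 0.6698 -0.0484  0.0558] t 33.125
mod (0.4351,0.2710) 0.0441x0.0168 a=-1.511 (0.4346,0.2709) 0.0443x0.0163 a=-1.522 0.06280636728776195
mod (0.4463,0.3440) 0.0447x0.0163 a=-1.479 (0.4460,0.3445) 0.0441x0.0161 a=-1.477 0.06279961561705116
```

View pics/t5.png

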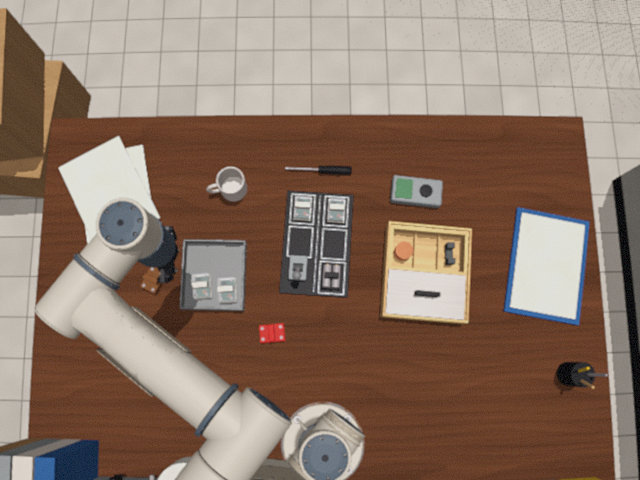

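View pics/w5.png

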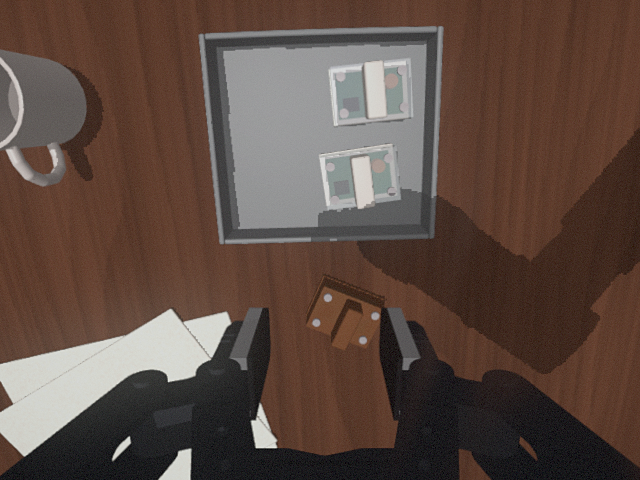

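The module by the near left corner of the bin has moved about 17 mm; its bar is now at (363,181). Two modules stand in the far-row bays at (302,208) and (337,210) in the top view. I'll pick the moved one first, at its new pose.

Run:
```python
from rig import robot
from h import *
mods=[((0.4461,0.3442),-1.478+np.pi/2),((0.4349,0.2710),-1.515+np.pi/2)]
by=[(0.5765,0.059),(0.569,-0.0407)]
for (p,a),b in zip(mods,by):
    pick(robot,p,a,0.052,up=0.19,open_=0.042)
    if robot.get_obs()["width"]<0.012: print("MISSED");break
    place(robot,b,-0.077,0.0545,up=0.19,open_=0.042)
robot.goto([0.54,0.07,0.33],down(-0.076+np.pi));c=snap(robot,"wrist","w6")
for r in bars(c,(125,30,445,235),0.054,0.066): print("mod",fmt(r[0]),fmt(r[1]),r[2])
for r in bars(c,(340,55,430,125),0.044,0.054): print("batbar",fmt(r[0]),r[2])
for r in bays(load("w3"),(125,30,445,235)): print("bay",fmt(r))
```

```text
pick hit False w 0.0152 w lifted 0.0151 z 0.053 F [-0.9 -0.1 -1.5] t 37.8917
place hit True at [0.5771 0.0593 0.0557] t 41.375
pick hit False w 0.0149 w lifted 0.0152 z 0.0529 F [-0.2 -0.1 -2. ] t 44.85
place hit True at [ 0.5695 -0.0405  0.0555] t 48.425
mod (0.6670,-0.0482) 0.0447x0.0199 a=1.512 (0.6691,-0.0487) 0.0448x0.0176 a=1.483 0.06564796005074067
mod (0.5686,-0.0407) 0.0443x0.0169 a=1.499 (0.5691,-0.0410) 0.0444x0.0163 a=1.494 0.06581209848100933
mod (0.4752,-0.0244) 0.0259x0.0149 a=1.486 (0.4735,-0.0249) 0.0267x0.0155 a=1.485 0.05451682717747103
mod (0.6739,0.0499) 0.0448x0.0199 a=1.491 (0.6762,0.0505) 0.0447x0.0174 a=1.512 0.0653832252221011
mod (0.5761,0.0582) 0.0439x0.0163 a=1.473 (0.5764,0.0587) 0.0434x0.0161 a=1.495 0.0657763972388225
mod (0.4828,0.0659) 0.0177x0.0100 a=-0.353 (0.4828,0.0667) 0.0162x0.0096 a=-0.076 0.06591247248558932
batbar (0.4735,-0.0306) 0.0399x0.0171 a=1.485 0.053829058705501975
bay (0.5769,0.0595) 0.0856x0.0652 a=-0.079
bay (0.6769,0.0516) 0.0851x0.0651 a=-0.078
bay (0.6692,-0.0482) 0.0853x0.0653 a=-0.076
bay (0.5695,-0.0404) 0.0849x0.0650 a=-0.075
bay (0.4696,-0.0327) 0.0892x0.0690 a=-0.077
```

View pics/w6.png

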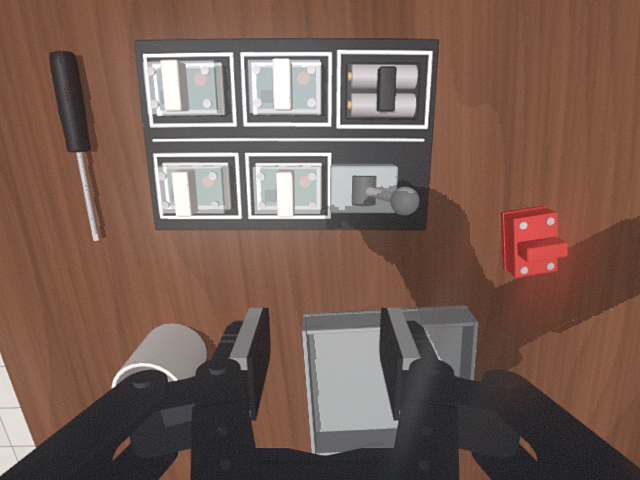

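All four modules and the battery are within about 4 mm of their bay centres, and the bin is empty. The knob is at (404,200), roughly world (0.469,0.066,0.10). I'll throw the lever with the fingers shut.

Run:
```python
from rig import robot
from h import *
a=-0.077;R=down(a+np.pi);e=np.array([np.cos(a),np.sin(a),0]);t=np.array([0.469,0.066,0])
robot.grip(0.0,30)
robot.goto(t-0.055*e+[0,0,0.19],R)
print(robot.move_straight(t-0.055*e+[0,0,0.096],feed=0.2,guard=10))
for s in (0.045,0.053):
    g=robot.move_straight(t+s*e+[0,0,0.096],feed=0.06,guard=10)
    o=robot.get_obs();print(s,g,np.round(o["tool_pos"],4),np.round(o["wrist_force"],1))
    if g: break
robot.wait(0.2)
p=robot.get_obs()["tool_pos"]
robot.move_straight(p-0.04*e,feed=0.15);robot.move_straight(p-0.04*e+[0,0,0.1],feed=0.2)
robot.goto([0.54,0.07,0.33],R);c=snap(robot,"wrist","w7");print(robot.get_obs()["time"])
P=cloud(c);m=(P[...,2]>0.085)&(P[...,2]<0.13)&(P[...,1]>0.03)&(P[...,1]<0.1)&(P[...,0]>0.42)&(P[...,0]<0.6)
print(m.sum(),np.nanmedian(P[m],axis=0),np.nanmax(P[m][:,2]))
```

```text
False
0.045 True [0.5058 0.0627 0.0948] [-1.7  0.8  2.7]
54.5
647 [0.53086349 0.06125509 0.10064192] 0.10544526407963206
```

View pics/w7.png

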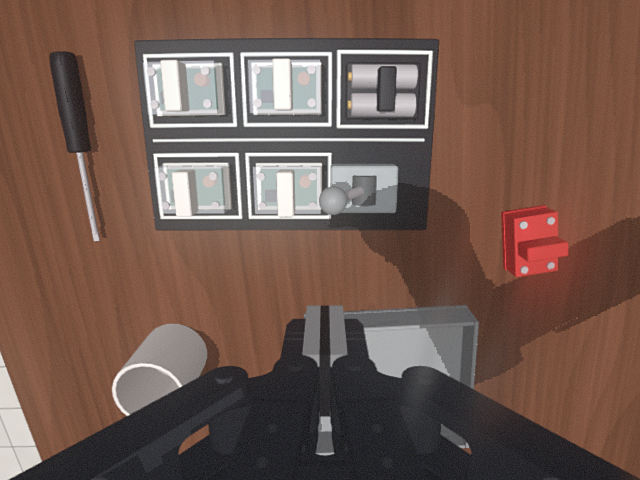

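Run:
```python
from h import *
for n,box in (("w6",(385,180,425,220)),("w7",(312,180,352,220))):
    c=load(n);P=cloud(c);u0,v0,u1,v1=box
    m=np.zeros(P.shape[:2],bool);m[v0:v1,u0:u1]=P[v0:v1,u0:u1,2]>0.086
    m=max(comps(m,20),key=np.sum);v,u=np.nonzero(m)
    (cx,cy),r=cv2.minEnclosingCircle(np.c_[u,v].astype(np.float32))
    # sphere fit
    q=P[m];A=np.c_[2*q,np.ones(len(q))];s=np.linalg.lstsq(A,(q**2).sum(1),rcond=None)[0]
    print(n,cx,cy,r,onplane(c,[[cx,cy]],0.096),"sphere",s[:3],np.sqrt(s[3]+s[:3]@s[:3]))
```

```text
w6 404.5 200.5 14.57748031616211 [[0.46653308 0.06741563 0.096     ]] sphere [0.46602457 0.06820624 0.09308916] 0.012616924141328777
w7 332.71685791015625 200.15060424804688 14.339583396911621 [[0.530871   0.06228616 0.096     ]] sphere [0.5307738  0.06320237 0.09190965] 0.012584055250485383
```

The lever moved 65 mm, the knob height is the same before and after, and the arm stopped on the guard, so the switch is at its on stop. Now I'll shut the cover.

Run:
```python
from rig import robot
from h import *
a=-0.098;R=down(a+np.pi);e=np.array([np.cos(a),np.sin(a),0])
b=np.array([0.542,-0.309,0]);s=np.array([0.4137,-0.2967,0])
robot.grip(0.045,30)
robot.goto(s+[0,0,0.17],R)
print(robot.move_straight(s+[0,0,0.077],feed=0.15,guard=15))
robot.grip(0.0,30)
g=robot.move_straight(b+[0,0,0.077],feed=0.1,guard=25)
o=robot.get_obs();print(g,o["tool_pos"],o["wrist_force"],o["width"])
robot.grip(0.045);robot.move_straight(o["tool_pos"]*[1,1,0]+[0,0,0.17],feed=0.2)
robot.goto([0.50,-0.24,0.30],R);c=snap(robot,"wrist","w8")
robot.goto([0.30,-0.25,0.35],R);snap(robot,"top","t8");snap(robot,"side","s8");print(robot.get_obs()["time"])
```

```text
False
False [ 0.54136228 -0.30965166  0.07807028] [-3.48967531  0.03289959  6.62403142] 0.013584157672015543
61.8083
```

View pics/w8.png

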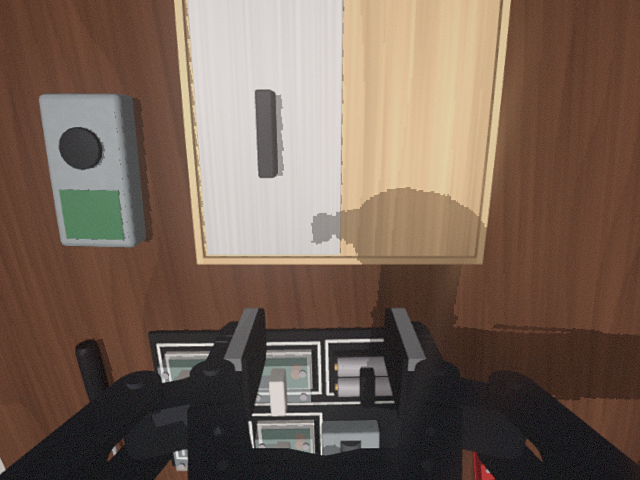

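View pics/t8.png

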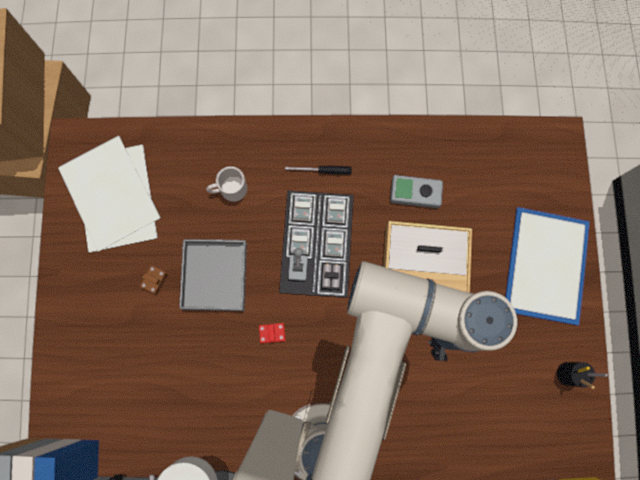

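View pics/s8.png

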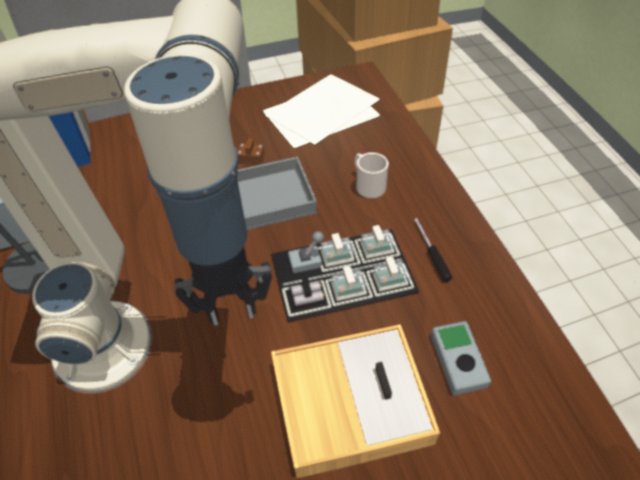

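The views show the cover shut with its bar at (266,133) in w8, the lever leaning away from the robot, and all six bays in order. The meter, mug and driver are where they were. I'll confirm with numbers, then hand in.

Run:
```python
from rig import robot
from h import *
a=-0.098;e=np.array([np.cos(a),np.sin(a)]);O=np.array([0.5402,-0.3112])
for r in bars(load("w8"),(230,70,300,200),0.078,0.088): print("cover bar",fmt(r[0]),r[2],"case x",(r[0][0]-O)@e)
c=load("t8")
for r in bars(c,(270,185,365,300),0.05,0.066,20): print("bar",fmt(r[0]),r[2])
A=load("top0")["pixels"].astype(int);B=c["pixels"].astype(int)
for n,(u0,v0,u1,v1) in dict(meter=(385,170,450,212),mug=(200,160,252,207),driver=(280,160,358,180)).items():
    print(n,np.abs(A-B)[v0:v1,u0:u1].mean())
robot.goto([0.54,0.07,0.36],down(-0.076+np.pi));c=snap(robot,"wrist","w9")
for r in bars(c,(125,30,445,235),0.045,0.066,200): print("w9",fmt(r[1]),r[2])
print(robot.get_obs()["time"])
```

```text
cover bar (0.5403,-0.3099) 0.0689x0.0151 a=1.473 0.08774249846780535 case x -7.004711094492233e-05
bar (0.6766,0.0527) 0.0421x0.0186 a=1.479 0.06548101613013002
bar (0.6672,-0.0467) 0.0433x0.0208 a=1.551 0.06402535496745276
bar (0.5768,0.0604) 0.0435x0.0182 a=1.491 0.06345746915943118
bar (0.5685,-0.0394) 0.0429x0.0174 a=1.564 0.06475242578985696
bar (0.5131,0.0663) 0.0201x0.0085 a=-0.004 0.06359127725966252
bar (0.4711,-0.0293) 0.0367x0.0170 a=1.554 0.05476380167829542
meter 3.204029304029304
mug 3.287643207855974
driver 4.163461538461538
w9 (0.5691,-0.0409) 0.0444x0.0164 a=1.492 0.06581736820414591
w9 (0.6688,-0.0485) 0.0432x0.0172 a=1.510 0.06541423884488345
w9 (0.4728,-0.0309) 0.0394x0.0163 a=1.491 0.05379612643263132
w9 (0.6762,0.0503) 0.0444x0.0178 a=1.500 0.06524604138367784
w9 (0.5764,0.0586) 0.0433x0.0163 a=1.492 0.06562097120869648
63.3417
```

Run:
```python
from rig import robot
robot.sign_off()
```

```text
the job is handed in; nothing more can be done
```

The job is done and handed in at about 63 s of the 210 s allowed; `sign_off` gives no verdict.

I slid the cover back 128 mm and moved the battery to its outline. All four modules went into outlines of their own. One had been knocked about 17 mm inside the bin, so I measured it again and picked it from its new place. I then threw the switch lever and slid the cover shut.

Last checks before handing in:
- **Modules:** each is within about 2 mm of its outline's centre and square to within about 0.02 rad.
- **Battery:** it sits about 3.5 mm off centre, inside its 8 mm margin. I left it there.
- **Cover:** its measured position is 0 mm from shut and the plate lies flat.
- **Switch:** the knob moved 65 mm, which works out at about 0.96 rad, and the push stopped on the 10 N guard. There is no direct reading of the joint.
- **Coil and core:** I last saw both in their pockets when the cover was open. The cover now hides them.
- **Meter, mug and screwdriver:** they look unchanged from the first picture.

No check failed. The top and wrist cameras disagree by about 2 mm, as the calibration allows; I placed the battery by the top view and the modules by the wrist view.

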